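# Put the printing stamps back on their outline cards

### The job

Put the four printing stamps away: stand each one, handle up, on the card printed with its own shape and colour (moon, flower, bone, gem), centred and turned so that it fills its printed outline. Leave the white paint bottle and the black ink jar standing where they are.

Things in the scene. Friction and masses are not known exactly. Their poses are not given: they have to be found in the camera images.
- stamp_moon: Loose printing stamp, 55 to 115 g: a yellow block 16 mm thick, a round disc 62 mm across (a full moon). Wooden handle on its middle: upright bar 40 mm long (x), 14 mm thick (y), 16 to 56 mm above the underside. Origin: centre of underside, z up. Its yaw does not matter.
- stamp_flower: Loose printing stamp, 55 to 115 g: a red block 16 mm thick, a flower of four round petals 31 mm across, along +x, -x, +y, -y, 65 mm tip to tip. Wooden handle on its middle: upright bar 40 mm long (x), 14 mm thick (y), 16 to 56 mm above the underside. Origin: centre of underside, z up. It looks the same every quarter turn.
- stamp_bone: Loose printing stamp, 55 to 115 g: a green block 16 mm thick, a cartoon bone 66 mm long (along x) and 40 mm wide over its knobbed ends, 18 mm at the waist. Wooden handle on its middle: upright bar 40 mm long (x), 14 mm thick (y), 16 to 56 mm above the underside. Origin: centre of underside, z up. It looks the same after a half turn.
- stamp_gem: Loose printing stamp, 55 to 115 g: a blue block 16 mm thick, a six-sided gem with points at its two ends, 74 mm long (along x) and 36 mm wide. Wooden handle on its middle: upright bar 40 mm long (x), 14 mm thick (y), 16 to 56 mm above the underside. Origin: centre of underside, z up. It looks the same after a half turn.
- card_moon: White square card 88 x 88 mm, 3 mm thick, fixed to the table, printed in its middle with the yellow outline (a line about 4 mm wide just outside the stamp's edge) of the moon stamp, same size and same axes. Origin: centre of the underside, z up; the top face is at z = 3 mm. Its yaw does not matter.
- card_flower: White square card 88 x 88 mm, 3 mm thick, fixed to the table, printed in its middle with the red outline (a line about 4 mm wide just outside the stamp's edge) of the flower stamp, same size and same axes. Origin: centre of the underside, z up; the top face is at z = 3 mm. It looks the same every quarter turn.
- card_bone: White square card 88 x 88 mm, 3 mm thick, fixed to the table, printed in its middle with the green outline (a line about 4 mm wide just outside the stamp's edge) of the bone stamp, same size and same axes. Origin: centre of the underside, z up; the top face is at z = 3 mm. It looks the same after a half turn.
- card_gem: White square card 88 x 88 mm, 3 mm thick, fixed to the table, printed in its middle with the blue outline (a line about 4 mm wide just outside the stamp's edge) of the gem stamp, same size and same axes. Origin: centre of the underside, z up; the top face is at z = 3 mm. It looks the same after a half turn.
- white_bottle: Bystander: small loose white paint bottle, 36 mm across, 75 mm tall, standing among the stamps and cards. Origin: centre of its underside. To be left alone.
- ink_jar: Bystander: small loose black ink jar, 42 mm across, 45 mm tall, standing among the stamps and cards. Origin: centre of its underside. To be left alone.
There are look-alikes about, which are no part of the job. What is shaped like the card_moon but purple is not meant.

How it is judged:
At the end, for the whole second after the job is handed in: Each stamp stands upright (0.12 rad) and at rest flat on the card of its own shape, centres within 10 mm; bone and gem turned to the outline within 0.2 rad (either way round), flower within 0.2 rad of a quarter turn, moon any. Bottle and jar upright, within 25 mm of their start (horizontal distance between stamp_moon and card_moon below 0.01 m and z of stamp_moon in the frame of card_moon below 0.006 m and angle between each of stamp_moon, stamp_flower, stamp_bone, stamp_gem's own z axis and vertical below 0.12 rad and linear speed of each of stamp_moon, stamp_flower, stamp_bone, stamp_gem below 0.02 m/s and angular speed of each of stamp_moon, stamp_flower, stamp_bone, stamp_gem below 0.2 rad/s and horizontal distance between stamp_flower and card_flower below 0.01 m and z of stamp_flower in the frame of card_flower below 0.006 m and (angle between the x axis of stamp_flower and the x axis of card_flower, either way round below 0.2 rad or angle between the x axis of stamp_flower and the x axis of card_flower, either way round above 1.3708 rad) and horizontal distance between stamp_bone and card_bone below 0.01 m and z of stamp_bone in the frame of card_bone below 0.006 m and angle between the x axis of stamp_bone and the x axis of card_bone, either way round below 0.2 rad and horizontal distance between stamp_gem and card_gem below 0.01 m and z of stamp_gem in the frame of card_gem below 0.006 m and angle between the x axis of stamp_gem and the x axis of card_gem, either way round below 0.2 rad and distance of each of white_bottle, ink_jar from where it was at the start of the episode below 0.025 m and angle between each of white_bottle, ink_jar's own z axis and vertical below 0.2 rad); the robot touches nothing.
It fails at once if white bottle knocked over or pushed more than 25 mm (distance of white_bottle from where it was at the start of the episode above 0.025 m or angle between white_bottle's own z axis and vertical above 0.5 rad).
It fails at once if ink jar knocked over or pushed more than 25 mm (distance of ink_jar from where it was at the start of the episode above 0.025 m or angle between ink_jar's own z axis and vertical above 0.5 rad).
It also fails if it takes over 106 s, if anything falls off the work surface, if the arm or the gripper's body presses on something with over 40 N, if the wrist force passes 120 N, or if a joint passes its speed limit or range.

### The arm

A 7-joint arm with a two-finger parallel gripper is mounted at the origin on the work surface. World frame = base frame: x ahead of the robot, y to its left, z up, the work surface at z = 0. Lengths are in m, angles in rad, forces in N, time in s.
With the tool pointing down it reaches from about 0.4 to 0.85 m from the base axis. Payload 10.4 kg.
Tool frame: the origin (TCP) lies at the very end of the fingers, on their centre line; the grasp point (between the pads) lies behind it (bot.pinch_z is the z of the grasp point in the tool frame, in m); z points along the fingers, y is the line along which they close (so a half turn about z gives the same grasp; the last joint's range is limited). The gripper opens to 85 mm and grips with 20 to 120 N. Pads are 22 mm wide; open, the fingers measure 114 mm over their backs; the gripper's body (76 mm by 85 mm) begins 54 mm behind the grasp point. The pads swing forward as they close: fully open they stand 13 mm farther back than shut.
Start: joints at [1.118, 0.332, -0.065, 1.46, 0.022, 1.35, -0.088], TCP at [0.26, -0.568, 0.231] pointing down, gripper open.
Joint ranges: [-2.6, 2.6], [-0.5, 2.12], [-1.47, 1.34], [0.16, 2.42], [-1.27, 4.41], [0.06, 2.06], [-2.6, 2.6]. Speed limits (rad/s): [2.22, 2.22, 2.79, 2.79, 3.14, 3.14, 3.14].

### API

Orientations are given as a 3x3 rotation matrix whose columns are the frame's x, y, z axes.
In Python, from plant import bot, vision, ticket gives the robot as it stands.
- The arm moves only by the tool carry_out, never from a script. Its argument "increments" is one flat list of numbers, 7 for each row, row after row: the turn, a rotation vector about the tool's x, y, z as a fraction of full scale, then the shift along the tool's x, y, z as a fraction of full scale, then the opening, from -1 (shut) to 1 (fully open). A call has 1 to 12 rows; each row is the pose to reach, as a shift and turn from the pose commanded when the call began, along the tool's axes at that moment, turning the shorter way round; what a row does not reach only later rows make up. Full scale, the value 1, is 0.5 m for a shift and pi rad for a turn. A row lasts 1/10 s, in which the tool goes at most 50 mm and 8.59 degrees, less where a joint would pass 70% of its speed; a pose out of reach is approached as far as the arm can. A call with a number of a shift or a turn outside -1 to 1 is refused whole. A call with a gripper value outside its range is refused whole. The fingers move at their own pace and stop on an object; "force" is the grip in N (left out, the last holds). Time passes only in rows, so rows that repeat a pose let the fingers close. It gives the time, the measured TCP pose, the force, the opening and the grip force at its end, in the units of the state.
- bot.read_state(): the state, without advancing time (a new reading comes with each control period).
- vision.get_image(name): name is "side" or "top"; returns the picture (400x640x3 uint8, red, green, blue); there is no depth.
- vision.camera_model(name): a dict with "mtx" (3x3 intrinsics, pixels), "R" (3x3) and "t" (3): a world point X has camera coordinates R X + t. Camera axes: x right, y down, z forward; pixel columns grow to the right and rows downward; lengths in m; the calibration is good to about 2 mm. A picture is of the moment at which its call begins. camera_model takes no time and is no camera call.
- ticket.job_done(): hands the job in; it is judged then, once.
Trained networks look in the newest picture that a camera, given by its name, has taken for a name from the list of things; names that differ only in an ending like _2 or _b are one class to them, and where a whole thing is asked for, a point or a joint stands for the part that bears it (a point fixed in the world has none). Each returns a list of dicts, best first, with "confidence" (0 to 1); they miss things now and then, are a little off and sometimes report something else, mostly with a low value. They report only what shows in the picture. A call takes as long as a camera call. They do not tell look-alikes from the thing itself.
- vision.regions_of(name, camera): "region" (400x640 bool, what is visible of it) and "extent" ([left, top, right, bottom] in pixels, round what is visible of it).
The state is a dict: "t": time; "joint_pos": joint angles; "joint_velocities": joint speeds; "effort": joint torques, N m; "tool_pos": TCP position; "tcp_rot": TCP orientation; "ft_force": force on the tool from outside, world axes, zero at the start; "ft_torque": the same for the moment, N m; "width": finger opening in m; "finger_force": force on a finger pad.
Only numpy, scipy, OpenCV 4.12 (cv2) and the standard library are available. Lean on these libraries where they do the work, as an engineer would, in place of code of your own. Each camera call takes 0.05 s, during which the arm holds its last target. There are 200 camera calls.

## Working session

There is one attempt and no reset: what is moved stays moved. The work goes in short steps, Python scripts to look and compute and a tool call to move; the robot and the scene stay as the last step left them, time stands still between calls to the robot, and variables do not carry over. Pictures are saved under pics/ and viewed, at most 14 in all, crops included, and the job is handed in when it is done.

Besides the shell and the picture viewer there is one more tool, called after ">>>" as name(argument=value, ...) on one line, values as JSON. carry_out: Moves the arm, as the interface text tells. Its arguments: {"type":"object","properties":{"increments":{"type":"array"},"force":{"type":"number"}},"required":["increments"]}

```bash
mkdir -p pics; python3 - <<'E'
from plant import bot, vision, ticket
import cv2,numpy as np
s=bot.read_state();print(s['t'],s['tool_pos'],s['tcp_rot'],s['width'],bot.pinch_z)
for c in ['top','side']:
    im=vision.get_image(c);cv2.imwrite(f'pics/{c}0.png',im[:,:,::-1])
    m=vision.camera_model(c);print(c,m)
E
```

```text
0.0 [ 0.26027993 -0.56779874  0.23051138] [[ 9.09019016e-01  4.16754132e-01 -6.49209072e-04]
 [ 4.16754635e-01 -9.09018105e-01  1.28839628e-03]
 [-5.31983252e-05 -1.44173761e-03 -9.99998959e-01]] 0.08575349194495918 -0.0187
top {'mtx': array([[488.88499242,   0.        , 313.30746704],
       [  0.        , 488.88499242, 206.66687155],
       [  0.        ,   0.        ,   1.        ]]), 'R': array([[-0.02447477, -0.99964026, -0.01096947],
       [-0.98175981,  0.02610356, -0.18832494],
       [ 0.18854353,  0.00616018, -0.98204551]]), 't': array([0.04222336, 0.4608418 , 0.95033625])}
side {'mtx': array([[500.60946048,   0.        , 325.95054852],
       [  0.        , 500.60946048, 200.46539549],
       [  0.        ,   0.        ,   1.        ]]), 'R': array([[-0.97745817, -0.21097986,  0.00793861],
       [-0.15097339,  0.67217791, -0.7248337 ],
       [ 0.14758915, -0.70969314, -0.68887814]]), 't': array([0.47836026, 0.09412927, 1.09647808])}
```

View pics/top0.png

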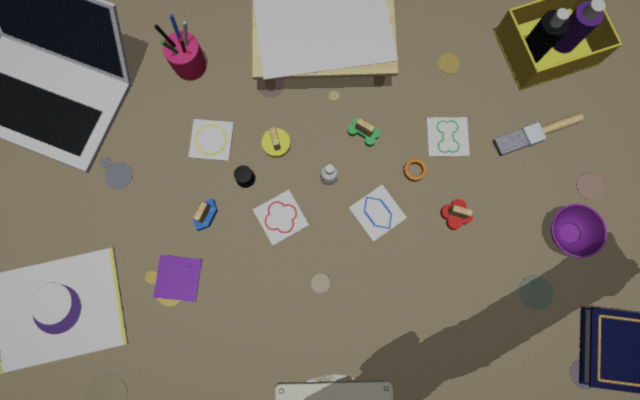

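View pics/side0.png

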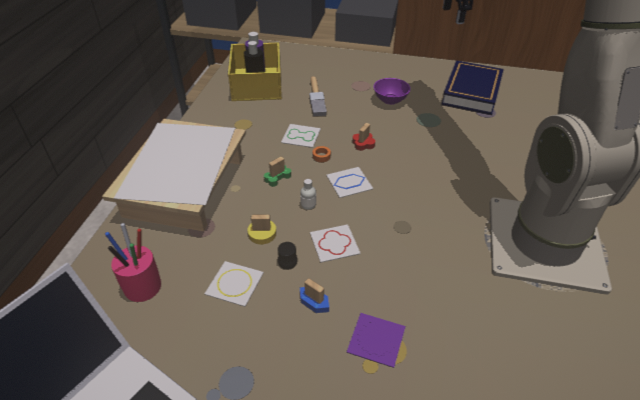

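```bash
cat > meas.py <<'E'
import numpy as np,cv2
from scipy.optimize import minimize
from plant import bot,vision
CAM={c:vision.camera_model(c) for c in('top','side')}
S=4
def proj(c,X):
    m=CAM[c];p=(X@m['R'].T+m['t'])@m['mtx'].T
    return p[:,:2]/p[:,2:]
def circ(x,y,r):
    a=np.linspace(0,2*np.pi,40);return np.c_[x+r*np.cos(a),y+r*np.sin(a)]
def rect(a,b):return np.array([[a,b],[-a,b],[-a,-b],[a,-b]],float)
def parts(n,g=0.): # union of convex parts, grown by g (mm)
    if n=='moon':P=[circ(0,0,31)]
    if n=='flower':P=[circ(x,y,15.5) for x,y in((17,0),(-17,0),(0,17),(0,-17))]+[rect(12,12)]
    if n=='bone':P=[circ(i*22,j*9,11) for i in(1,-1) for j in(1,-1)]+[rect(22,9)]
    if n=='gem':P=[np.array([[37,0],[18,18],[-18,18],[-37,0],[-18,-18],[18,-18]],float)]
    if g: P=[p+g*(p/np.linalg.norm(p,axis=1)[:,None] if n in('moon','gem') else (p-p.mean(0))/np.linalg.norm(p-p.mean(0),axis=1)[:,None]) for p in P]
    return [p/1000 for p in P]
def world(P,z,q):
    c,s=np.cos(q[3]),np.sin(q[3]);R=np.array([[c,-s],[s,c]])
    return np.c_[P@R.T+q[:2],np.full(len(P),q[2]+z)]
def fill(img,c,X,org,v):
    p=(proj(c,X)-org+.5)*S-.5
    h=cv2.convexHull(np.round(p*16).astype(np.int32))
    cv2.fillConvexPoly(img,h,v,shift=4)
def render(kind,n,q,c,org,wh):
    img=np.zeros((wh[1]*S,wh[0]*S),np.uint8)
    if kind=='stamp':
        for p in parts(n):fill(img,c,np.r_[world(p,0,q),world(p,.016,q)],org,1)
        h=rect(.020,.007);fill(img,c,np.r_[world(h,.016,q),world(h,.056,q)],org,2)
    else:
        fill(img,c,world(rect(.044,.044),.003,q),org,1)
        for p in parts(n,4):fill(img,c,world(p,.003,q),org,2)
        for p in parts(n):fill(img,c,world(p,.003,q),org,1)
    f=lambda m:cv2.resize(m.astype(np.float32),wh,interpolation=cv2.INTER_AREA)
    return f(img>0),f(img==2)
def ray(c,uv,z):
    m=CAM[c];d=m['R'].T@np.linalg.inv(m['mtx'])@np.r_[uv,1];o=-m['R'].T@m['t']
    return (o+d*(z-o[2])/d[2])[:2]
def observe(name,pick=None):
    kind,n=name.split('_');ob={}
    for c in CAM:
        r=vision.regions_of(name,c)
        im=IM[c];hsv=cv2.cvtColor(im,cv2.COLOR_RGB2HSV)
        hue={'moon':30,'flower':0,'bone':68,'gem':110}[n]
        best=None
        for d in r:
            M=d['region'];h=hsv[M];
            dh=np.abs((h[:,0].astype(int)-hue+90)%180-90)
            k=((dh<14)&(h[:,1]>70)).mean() if len(h) else 0
            d['k']=k
        r=[d for d in r if d['k']>.05]
        if not r:continue
        d=r[0];l,t,R,b=[int(v) for v in d['extent']];pad=8
        org=np.array([l-pad,t-pad]);wh=(R-l+2*pad+1,b-t+2*pad+1)
        sl=np.s_[t-pad:t-pad+wh[1],l-pad:l-pad+wh[0]]
        M=d['region'][sl].astype(np.float32);H=hsv[sl].astype(int)
        dh=(H[...,0]-hue+90)%180-90
        if kind=='stamp':
            if n=='moon':B=(M>0)&~((H[...,0]>=24)&(H[...,1]>60))
            elif n=='flower':B=(M>0)&~((np.abs(dh)<7)&(H[...,1]>140))
            else:B=(M>0)&~((np.abs(dh)<25)&(H[...,1]>60))
            B=B.astype(np.float32)
        else:
            sat=H[...,1].astype(np.float32);base=np.median(sat[M>0]);hi=np.percentile(sat[M>0],97)
            B=np.clip((sat-base)/max(hi-base,1),0,1)*cv2.erode(M,np.ones((5,5)))
        ob[c]=(org,wh,M,B,d['confidence'],d['k'])
    return ob
def fit(name,ob):
    kind,n=name.split('_')
    def cost(q):
        e=0
        for c,(org,wh,M,B,_,_) in ob.items():
            a,b=render(kind,n,q,c,org,wh)
            e+=np.abs(a-M).sum()/M.sum()+np.abs(b-B).sum()/B.sum()
        return e
    c='top' if 'top' in ob else 'side';org,wh,M=ob[c][:3]
    v,u=np.nonzero(M);x0=ray(c,np.array([u.mean(),v.mean()])+org,.015)
    best=None
    for yaw in np.arange(0,np.pi,np.pi/8):
        q0=np.r_[x0,0.002,yaw]
        sim=np.array([q0]+[q0+np.eye(4)[i]*[.006,.006,.006,.15][i] for i in range(4)])
        r=minimize(cost,q0,method='Nelder-Mead',options=dict(initial_simplex=sim,maxiter=200,xatol=1e-4,fatol=1e-4))
        if best is None or r.fun<best.fun:best=r
    return best
IM={}
def shoot():
    for c in CAM:IM[c]=vision.get_image(c)
def draw(name,q,ims):
    kind,n=name.split('_')
    for c in CAM:
        a,b=render(kind,n,q,c,np.zeros(2),(640,400))
        for m,col in((a,(255,0,255)),(b,(0,255,255))):
            big=cv2.resize(m,None,fx=3,fy=3)
            cs,_=cv2.findContours((big>.5).astype(np.uint8),cv2.RETR_LIST,cv2.CHAIN_APPROX_NONE)
            cv2.drawContours(ims[c],cs,-1,col,1)
E
cat > run.py <<'E'
from meas import *
import json
shoot();res={}
ims={c:cv2.resize(IM[c][:,:,::-1],None,fx=3,fy=3,interpolation=cv2.INTER_CUBIC) for c in CAM}
obs={k+'_'+n:observe(k+'_'+n) for k in('stamp','card') for n in('moon','flower','bone','gem')}
for k,ob in obs.items():
    r=fit(k,ob);res[k]=r.x.tolist();print(k,r.x.round(4),round(r.fun/len(ob),2),[(c,round(o[4],2),round(o[5],2)) for c,o in ob.items()]);draw(k,r.x,ims)
for k,h in(('white_bottle',.075),('ink_jar',.045)):
    for c in CAM:
        for d in vision.regions_of(k,c)[:2]:
            v,u=np.nonzero(d['region']);print(k,c,ray(c,np.array([u.mean(),v.mean()]),h/2).round(4),round(d['confidence'],2))
json.dump(res,open('res.json','w'))
cv2.imwrite('pics/ft.png',cv2.resize(ims['top'][330:720,480:1470],(800,315),interpolation=cv2.INTER_AREA))
cv2.imwrite('pics/fs.png',cv2.resize(ims['side'][330:960,560:1200],(609,600),interpolation=cv2.INTER_AREA))
E
time python3 run.py
```

```text
stamp_moon [6.1200e-01 1.0830e-01 1.4000e-03 3.3692e+00] 0.54 [('top', 0.9, np.float64(0.97)), ('side', 0.59, np.float64(0.64))]
stamp_flower [ 4.4540e-01 -2.6780e-01  7.0000e-04  1.3408e+00] 0.57 [('top', 0.57, np.float64(0.71)), ('side', 0.73, np.float64(0.68))]
stamp_bone [ 6.3190e-01 -8.1900e-02 -1.0000e-03  1.1056e+00] 0.53 [('top', 0.58, np.float64(0.55)), ('side', 0.75, np.float64(0.46))]
stamp_gem [4.5830e-01 2.5900e-01 4.0000e-04 2.6835e+00] 0.36 [('top', 0.73, np.float64(0.53)), ('side', 0.8, np.float64(0.47))]
card_moon [0.6245 0.2505 0.0026 1.451 ] 0.22 [('top', 0.57, np.float64(0.06)), ('side', 0.78, np.float64(0.1))]
card_flower [0.4494 0.1006 0.0025 0.4916] 0.22 [('top', 0.75, np.float64(0.08)), ('side', 0.74, np.float64(0.1))]Traceback (most recent call last):
  File "run.py", line 7, in <module>
    r=fit(k,ob);res[k]=r.x.tolist();print(k,r.x.round(4),round(r.fun/len(ob),2),[(c,round(o[4],2),round(o[5],2)) for c,o in ob.items()]);draw(k,r.x,ims)
  File "meas.py", line 77, in fit
    c='top' if 'top' in ob else 'side';org,wh,M=ob[c][:3]
                                                ~~^^^
KeyError: 'side'

real	0m13.602s
user	0m9.854s
sys	0m0.588s
```

```bash
python3 - <<'E'
s=open('meas.py').read()
s=s.replace("(dh<14)&(h[:,1]>70)","(dh<16)&(h[:,1]>50)").replace("r=[d for d in r if d['k']>.05]","r=[d for d in r if d['k']>.015]\n        r.sort(key=lambda d:-d['confidence'])").replace("'bone':68","'bone':72")
open('meas.py','w').write(s)
E
python3 run.py
```

```text
stamp_moon [6.125e-01 1.081e-01 5.000e-04 2.233e-01] 0.49 [('top', 0.64, np.float64(1.0)), ('side', 0.75, np.float64(0.98))]
stamp_flower [ 4.4560e-01 -2.6910e-01 -2.0000e-04  1.2982e+00] 0.47 [('top', 0.58, np.float64(0.73)), ('side', 0.83, np.float64(0.82))]
stamp_bone [ 6.3110e-01 -8.1900e-02  7.0000e-04  1.0111e+00] 0.34 [('top', 0.93, np.float64(0.49)), ('side', 0.66, np.float64(0.41))]
stamp_gem [ 0.4631  0.2665 -0.0289  2.6893] 0.33 [('top', 0.65, np.float64(0.55))]
card_moon [6.2450e-01 2.5060e-01 2.7000e-03 3.0202e+00] 0.21 [('top', 0.6, np.float64(0.1)), ('side', 0.72, np.float64(0.11))]
card_flower [0.4494 0.1006 0.0024 0.4973] 0.22 [('top', 0.6, np.float64(0.11)), ('side', 0.91, np.float64(0.12))]
card_bone [ 0.6169 -0.2637  0.004  -0.0234] 0.28 [('top', 0.96, np.float64(0.09))]
card_gem [ 0.4538 -0.1042  0.0024  0.5846] 0.54 [('top', 0.93, np.float64(0.1)), ('side', 0.61, np.float64(0.13))]
white_bottle top [ 0.5314 -0.0035] 0.79
white_bottle side [0.5323 0.0028] 0.94
ink_jar top [0.5355 0.1746] 0.87
ink_jar side [0.5353 0.1725] 0.9
```

View pics/ft.png

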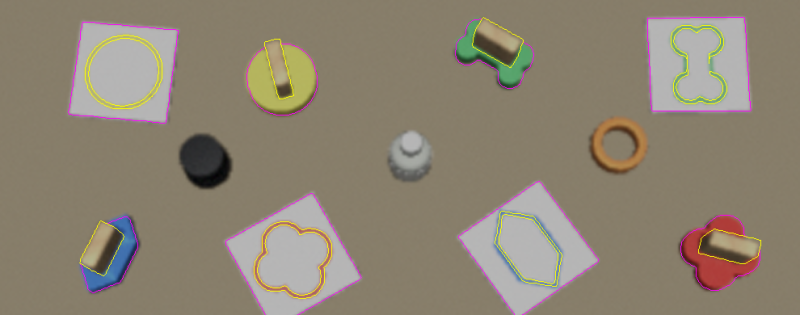

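View pics/fs.png

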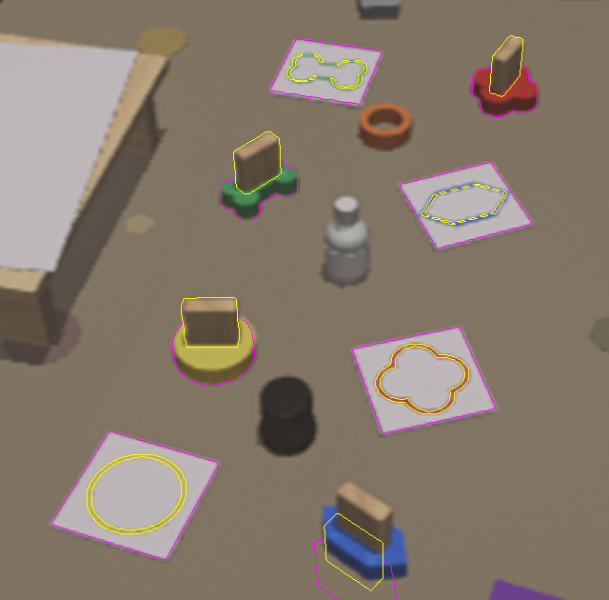

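Overlays in both views fit: moon, flower and bone stamps and all the cards sit on their outlines. The blue gem fell back to one view in this pass, so I keep its earlier two-view fit (0.458, 0.259, yaw 2.68). Stamp heights come out at 0±1 mm and cards at 2.5–4 mm, as they should.

```bash
cat > plan.py <<'E'
import sys,numpy as np
from scipy.spatial.transform import Rotation as Rn
from plant import bot
s=bot.read_state();p0=np.array(s['tool_pos']);R0=np.array(s['tcp_rot'])
print('t',s['t'],p0.round(4),'th',round(np.arctan2(R0[1,0],R0[0,0]),3),'j7',round(s['joint_pos'][6],2),'w',round(s['width'],4))
for a in sys.argv[1:]:
    x,y,z,th=map(float,a.split(','))
    R=np.array([[np.cos(th),np.sin(th),0],[np.sin(th),-np.cos(th),0],[0,0,-1]])
    print(a,(Rn.from_matrix(R0.T@R).as_rotvec()/np.pi).round(4),(R0.T@(np.array([x,y,z])-p0)/.5).round(4))
E
python3 plan.py .4456,-.2685,.15,1.31 .4456,-.2685,.026,1.31
```

```text
t 2.1 [ 0.2605 -0.5682  0.2313] th 0.43 j7 -0.09 w 0.0854
.4456,-.2685,.15,1.31 [ 0.      0.     -0.2802] [ 0.5863 -0.3906  0.1627]
.4456,-.2685,.026,1.31 [ 0.      0.     -0.2802] [ 0.5863 -0.3906  0.4107]
```

>>> carry_out(increments=[0,0,-0.28,0.586,-0.391,0.163,0,0,0,-0.28,0.586,-0.391,0.163,0,0,0,-0.28,0.586,-0.391,0.163,0,0,0,-0.28,0.586,-0.391,0.163,0,0,0,-0.28,0.586,-0.391,0.163,0,0,0,-0.28,0.586,-0.391,0.163,0,0,0,-0.28,0.586,-0.391,0.163,0,0,0,-0.28,0.586,-0.391,0.163,0,0,0,-0.28,0.586,-0.391,0.163,0,0,0,-0.28,0.586,-0.391,0.163,0,0,0,-0.28,0.586,-0.391,0.163,0,0,0,-0.28,0.586,-0.391,0.163,0], force=40)

```text
t: 3.3
tool_pos: [0.4447, -0.27, 0.1501]
tcp_rot: [[0.261, 0.965, 0.0], [0.965, -0.261, -0.001], [-0.001, 0.0, -1.0]]
ft_force: [0.9, 0.3, 0.2]
width: 0.0427
finger_force: 0.0
```

```bash
python3 plan.py .4456,-.2685,.06,1.31 .4456,-.2685,.026,1.31
```

```text
t 3.3 [ 0.4447 -0.27    0.1501] th 1.307 j7 0.13 w 0.0427
.4456,-.2685,.06,1.31 [ 0.0001  0.0002 -0.0011] [0.0035 0.001  0.1802]
.4456,-.2685,.026,1.31 [ 0.0001  0.0002 -0.0011] [0.0035 0.0009 0.2482]
```

>>> carry_out(increments=[0,0,0,0.003,0.001,0.1,0,0,0,0,0.003,0.001,0.18,0,0,0,0,0.003,0.001,0.22,0,0,0,0,0.003,0.001,0.248,0,0,0,0,0.003,0.001,0.248,0,0,0,0,0.003,0.001,0.248,-1,0,0,0,0.003,0.001,0.248,-1,0,0,0,0.003,0.001,0.248,-1,0,0,0,0.003,0.001,0.248,-1,0,0,0,0.003,0.001,0.248,-1,0,0,0,0.003,0.001,0.248,-1,0,0,0,0.003,0.001,0.248,-1])

```text
t: 4.5
tool_pos: [0.4472, -0.2678, 0.0273]
tcp_rot: [[0.259, 0.966, 0.002], [0.966, -0.259, -0.002], [-0.001, 0.003, -1.0]]
ft_force: [-0.8, -1.4, 6.3]
width: 0.0132
finger_force: 40.4
```

```bash
python3 plan.py .4456,-.2685,.15,1.31 .4494,.1006,.15,2.066
```

```text
t 4.5 [ 0.4472 -0.2678  0.0273] th 1.309 j7 0.06 w 0.0132
.4456,-.2685,.15,1.31 [ 0.0008  0.0004 -0.0002] [-0.0025 -0.0021 -0.2453]
.4494,.1006,.15,2.066 [ 0.0006  0.0007 -0.2409] [ 0.7126 -0.1856 -0.2466]
```

>>> carry_out(increments=[0,0,0,0,0,-0.1,-1,0,0,0,0,0,-0.2,-1,0,0,0,0,0,-0.247,-1,0,0,-0.24,0.713,-0.186,-0.247,-1,0,0,-0.24,0.713,-0.186,-0.247,-1,0,0,-0.24,0.713,-0.186,-0.247,-1,0,0,-0.24,0.713,-0.186,-0.247,-1,0,0,-0.24,0.713,-0.186,-0.247,-1,0,0,-0.24,0.713,-0.186,-0.247,-1,0,0,-0.24,0.713,-0.186,-0.247,-1,0,0,-0.24,0.713,-0.186,-0.247,-1,0,0,-0.24,0.713,-0.186,-0.247,-1])

```text
t: 5.7
tool_pos: [0.4482, 0.1048, 0.1499]
tcp_rot: [[-0.478, 0.878, 0.001], [0.878, 0.478, 0.001], [0.0, 0.001, -1.0]]
ft_force: [1.2, -0.2, -0.7]
width: 0.0137
finger_force: 39.4
```

```bash
python3 plan.py .4494,.1006,.15,2.066 .4494,.1006,.06,2.066 .4494,.1006,.03,2.066; python3 - <<'E'
from plant import bot,vision
import cv2
cv2.imwrite('pics/s1.png',cv2.resize(vision.get_image('side')[130:330,200:480,::-1],None,fx=2.5,fy=2.5))
E
```

```text
t 5.7 [0.4482 0.1048 0.1499] th 2.069 j7 0.12 w 0.0137
.4494,.1006,.15,2.066 [ 0.0004 -0.      0.0009] [-0.0086 -0.0018 -0.0002]
.4494,.1006,.06,2.066 [ 0.0004 -0.      0.0009] [-0.0086 -0.0021  0.1798]
.4494,.1006,.03,2.066 [ 0.0004 -0.      0.0009] [-0.0086 -0.0022  0.2398]
```

View pics/s1.png

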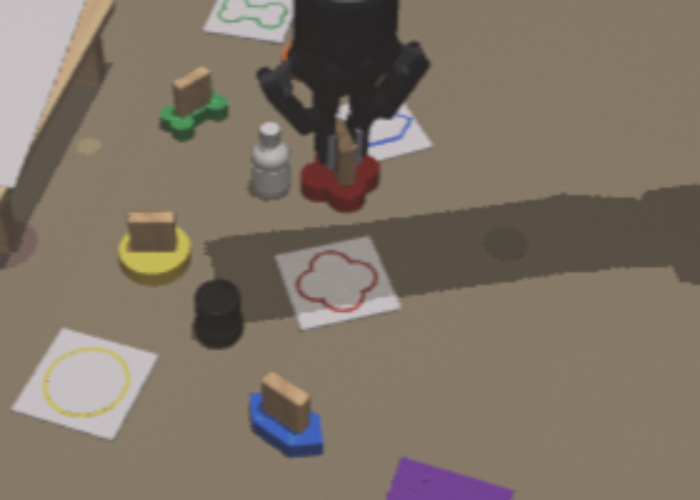

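The red stamp hangs level in the fingers, next to the bottle in the view and well above it; the flower card is free below (crop 335,280).

>>> carry_out(increments=[0,0,0,0,0,0,-1,0,0,0,0,0,0,-1])

```text
t: 5.95
tool_pos: [0.4486, 0.0999, 0.1493]
tcp_rot: [[-0.471, 0.882, 0.0], [0.882, 0.471, -0.001], [-0.001, -0.0, -1.0]]
ft_force: [0.2, 0.7, -1.3]
width: 0.0136
finger_force: 39.4
```

```bash
python3 plan.py .4494,.1006,.06,2.066 .4494,.1006,.03,2.066
```

```text
t 5.95 [0.4486 0.0999 0.1493] th 2.061 j7 0.12 w 0.0136
.4494,.1006,.06,2.066 [-0.0001  0.0002 -0.0015] [0.0006 0.002  0.1786]
.4494,.1006,.03,2.066 [-0.0001  0.0002 -0.0015] [0.0007 0.002  0.2386]
```

>>> carry_out(increments=[0,0,0,0.001,0.002,0.08,-1,0,0,0,0.001,0.002,0.15,-1,0,0,0,0.001,0.002,0.2,-1,0,0,0,0.001,0.002,0.225,-1,0,0,0,0.001,0.002,0.237,-1,0,0,0,0.001,0.002,0.237,-1,0,0,0,0.001,0.002,0.237,-1])

```text
t: 6.65
tool_pos: [0.45, 0.1021, 0.0317]
tcp_rot: [[-0.472, 0.881, 0.002], [0.881, 0.472, -0.0], [-0.001, 0.001, -1.0]]
ft_force: [-0.1, 0.2, -0.8]
width: 0.0134
finger_force: 39.7
```

>>> carry_out(increments=[0,0,0,0,0,0.003,-1,0,0,0,0,0,0.003,-1,0,0,0,0,0,0.003,-0.4,0,0,0,0,0,0.003,0,0,0,0,0,0,0.003,0,0,0,0,0,0,0.003,0,0,0,0,0,0,-0.05,0,0,0,0,0,0,-0.14,0,0,0,0,0,0,-0.24,0,0,0,0,0,0,-0.24,0])

```text
t: 7.65
tool_pos: [0.4523, 0.1034, 0.1566]
tcp_rot: [[-0.473, 0.881, 0.009], [0.881, 0.473, 0.0], [-0.004, 0.008, -1.0]]
ft_force: [-0.1, -0.3, -0.4]
width: 0.0425
finger_force: 0.0
```

```bash
python3 plan.py .6311,-.0819,.15,1.03
```

```text
t 7.65 [0.4523 0.1034 0.1566] th 2.064 j7 0.12 w 0.0425
.6311,-.0819,.15,1.03 [ 3.100e-03 -2.000e-04  3.291e-01] [-0.4957  0.1395  0.0164]
```

>>> carry_out(increments=[0.0,0,0.329,-0.496,0.139,0.016,0,0.0,0,0.329,-0.496,0.139,0.016,0,0.0,0,0.329,-0.496,0.139,0.016,0,0.0,0,0.329,-0.496,0.139,0.016,0,0.0,0,0.329,-0.496,0.139,0.016,0,0.0,0,0.329,-0.496,0.139,0.016,0,0.0,0,0.329,-0.496,0.139,0.016,0,0.0,0,0.329,-0.496,0.139,0.016,0,0.0,0,0.329,-0.496,0.139,0.016,0,0.0,0,0.329,-0.496,0.139,0.016,0,0.0,0,0.329,-0.496,0.139,0.016,0,0.0,0,0.329,-0.496,0.139,0.016,0])

```text
t: 8.85
tool_pos: [0.6276, -0.0833, 0.1429]
tcp_rot: [[0.514, 0.858, 0.0], [0.858, -0.514, -0.0], [-0.0, 0.0, -1.0]]
ft_force: [0.2, 0.2, -0.4]
width: 0.043
finger_force: 0.0
```

```bash
cat > run2.py <<'E'
import sys
from meas import *
shoot()
ims={c:cv2.resize(IM[c][:,:,::-1],None,fx=3,fy=3) for c in CAM}
for k in sys.argv[2:]:
    ob=observe(k)
    if ob:
        r=fit(k,ob);print(k,r.x.round(4),round(r.fun/len(ob),2),list(ob));draw(k,r.x,ims)
cv2.imwrite(f'pics/{sys.argv[1]}t.png',cv2.resize(ims['top'][330:720,480:1470],(800,315),interpolation=cv2.INTER_AREA))
cv2.imwrite(f'pics/{sys.argv[1]}s.png',cv2.resize(ims['side'][330:960,560:1200],(609,600),interpolation=cv2.INTER_AREA))
E
python3 run2.py a stamp_flower stamp_gem; python3 plan.py .6311,-.0819,.06,1.03 .6311,-.0819,.028,1.03
```

```text
stamp_flower [0.4509 0.1028 0.0053 2.0408] 0.49 ['top', 'side']
stamp_gem [ 0.458   0.2591  0.0013 -0.4843] 0.37 ['top', 'side']
t 9.15 [ 0.6277 -0.0833  0.1429] th 1.03 j7 -0.63 w 0.0427
.6311,-.0819,.06,1.03 [0. 0. 0.] [0.006  0.0044 0.1657]
.6311,-.0819,.028,1.03 [0. 0. 0.] [0.006  0.0044 0.2297]
```

View pics/as.png

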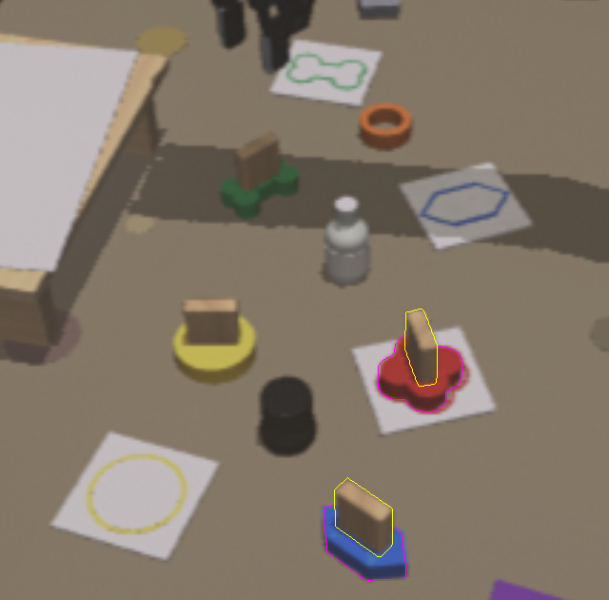

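The flower stamp stands on its card (crop 420,370), about 2.5 mm off centre and upright. The bone stamp and the rest have not moved.

>>> carry_out(increments=[0,0,0,0.006,0.004,0.08,0,0,0,0,0.006,0.004,0.16,0,0,0,0,0.006,0.004,0.2,0,0,0,0,0.006,0.004,0.228,0,0,0,0,0.006,0.004,0.228,0,0,0,0,0.006,0.004,0.228,-1,0,0,0,0.006,0.004,0.228,-1,0,0,0,0.006,0.004,0.228,-1,0,0,0,0.006,0.004,0.228,-1,0,0,0,0.006,0.004,0.228,-1,0,0,0,0.006,0.004,0.228,-1])

```text
t: 10.25
tool_pos: [0.632, -0.0818, 0.0303]
tcp_rot: [[0.515, 0.857, 0.002], [0.857, -0.515, -0.0], [0.001, 0.002, -1.0]]
ft_force: [-0.8, 0.0, 7.7]
width: 0.0135
finger_force: 43.0
```

```bash
python3 plan.py .6311,-.0819,.15,1.03 .6169,-.2637,.15,-.023
```

```text
t 10.25 [ 0.632  -0.0818  0.0303] th 1.03 j7 -0.68 w 0.0135
.6311,-.0819,.15,1.03 [ 0.0007 -0.0003 -0.    ] [-0.0008 -0.0009 -0.2394]
.6169,-.2637,.15,-.023 [ 0.0005 -0.0006  0.3351] [-0.3271  0.162  -0.2393]
```

>>> carry_out(increments=[0,0,0,0,0,-0.1,-1,0,0,0,0,0,-0.2,-1,0,0,0,0,0,-0.24,-1,0,0,0.335,-0.327,0.162,-0.24,-1,0,0,0.335,-0.327,0.162,-0.24,-1,0,0,0.335,-0.327,0.162,-0.24,-1,0,0,0.335,-0.327,0.162,-0.24,-1,0,0,0.335,-0.327,0.162,-0.24,-1,0,0,0.335,-0.327,0.162,-0.24,-1,0,0,0.335,-0.327,0.162,-0.24,-1,0,0,0.335,-0.327,0.162,-0.24,-1,0,0,0.335,-0.327,0.162,-0.24,-1])

```text
t: 11.45
tool_pos: [0.6161, -0.2635, 0.1489]
tcp_rot: [[1.0, -0.018, -0.0], [-0.018, -1.0, -0.0], [-0.0, 0.0, -1.0]]
ft_force: [0.0, -0.4, -0.6]
width: 0.0132
finger_force: 41.9
```

>>> carry_out(increments=[0,0,0,0,0,0,-1,0,0,0,0,0,0,-1])

```text
t: 11.65
tool_pos: [0.6161, -0.2637, 0.1488]
tcp_rot: [[1.0, -0.02, 0.0], [-0.02, -1.0, 0.0], [0.0, -0.0, -1.0]]
ft_force: [-0.0, 0.5, -0.5]
width: 0.0131
finger_force: 41.9
```

```bash
python3 plan.py .6169,-.2637,.034,-.023; python3 run2.py b card_bone card_gem
```

```text
t 11.65 [ 0.6161 -0.2637  0.1488] th -0.02 j7 -1.33 w 0.0131
.6169,-.2637,.034,-.023 [-0.     -0.      0.0008] [0.0016 0.     0.2296]
card_bone [ 6.1700e-01 -2.6420e-01  2.8000e-03  3.1141e+00] 0.64 ['top']
card_gem [ 0.4538 -0.1038  0.0029  0.5876] 0.59 ['top', 'side']
```

>>> carry_out(increments=[0,0,0,0.002,0,0.08,-1,0,0,0,0.002,0,0.15,-1,0,0,0,0.002,0,0.2,-1,0,0,0,0.002,0,0.22,-1,0,0,0,0.002,0,0.23,-1,0,0,0,0.002,0,0.23,-1,0,0,0,0.002,0,0.23,-1])

```text
t: 12.65
tool_pos: [0.6181, -0.264, 0.0354]
tcp_rot: [[1.0, -0.023, 0.002], [-0.023, -1.0, -0.001], [0.002, 0.001, -1.0]]
ft_force: [-0.1, 0.0, -0.6]
width: 0.013
finger_force: 41.9
```

>>> carry_out(increments=[0,0,0,0,0,0.003,-1,0,0,0,0,0,0.004,-1,0,0,0,0,0,0.004,-0.4,0,0,0,0,0,0.004,0,0,0,0,0,0,0.004,0,0,0,0,0,0,0.004,0,0,0,0,0,0,-0.05,0,0,0,0,0,0,-0.14,0,0,0,0,0,0,-0.24,0,0,0,0,0,0,-0.24,0,0,0,0,0,0,-0.24,0])

```text
t: 13.75
tool_pos: [0.6178, -0.264, 0.1553]
tcp_rot: [[1.0, -0.023, 0.003], [-0.023, -1.0, -0.001], [0.003, 0.001, -1.0]]
ft_force: [0.3, 0.4, -0.7]
width: 0.0425
finger_force: 0.0
```

```bash
python3 plan.py .4582,.259,.15,2.67; python3 plan.py .6125,.1081,.15,.226
```

```text
t 13.75 [ 0.6178 -0.264   0.1553] th -0.023 j7 -1.34 w 0.0425
.4582,.259,.15,2.67 [ 1.200e-03  2.000e-04 -8.571e-01] [-0.343  -1.0384  0.0085]
t 13.75 [ 0.6178 -0.264   0.1553] th -0.023 j7 -1.34 w 0.0425
.6125,.1081,.15,.226 [ 0.0005 -0.0008 -0.0792] [-0.0276 -0.7437  0.0097]
```

Moon next, since it is nearest in yaw.

>>> carry_out(increments=[0,0,-0.08,-0.028,-0.744,0.01,0,0,0,-0.08,-0.028,-0.744,0.01,0,0,0,-0.08,-0.028,-0.744,0.01,0,0,0,-0.08,-0.028,-0.744,0.01,0,0,0,-0.08,-0.028,-0.744,0.01,0,0,0,-0.08,-0.028,-0.744,0.01,0,0,0,-0.08,-0.028,-0.744,0.01,0,0,0,-0.08,-0.028,-0.744,0.01,0,0,0,-0.08,-0.028,-0.744,0.01,0,0,0,-0.08,-0.028,-0.744,0.01,0,0,0,-0.08,-0.028,-0.744,0.01,0,0,0,-0.08,-0.028,-0.744,0.01,0])

```text
t: 14.95
tool_pos: [0.6117, 0.1067, 0.1483]
tcp_rot: [[0.974, 0.224, -0.001], [0.224, -0.974, -0.001], [-0.001, 0.001, -1.0]]
ft_force: [0.3, 0.6, -0.6]
width: 0.0425
finger_force: 0.0
```

```bash
python3 plan.py .6125,.1081,.03,.226; python3 run2.py c stamp_bone
```

```text
t 14.95 [0.6117 0.1067 0.1483] th 0.226 j7 -1.72 w 0.0425
.6125,.1081,.03,.226 [0.0002 0.0002 0.0001] [ 0.0024 -0.0025  0.2366]
stamp_bone [ 0.6478 -0.2903 -0.0854 -0.0761] 0.2 ['top']
```

View pics/cs.png

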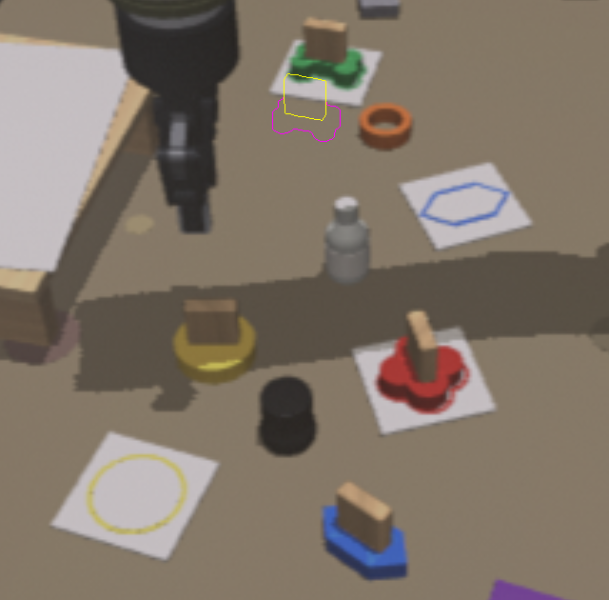

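The green bone stamp stands upright on its card (crop 325,65). The offset overlay comes from a single-view fit with poor depth, so I ignore it and will measure again at the end. Next I grasp the moon.

>>> carry_out(increments=[0,0,0,0.002,-0.002,0.08,0,0,0,0,0.002,-0.002,0.16,0,0,0,0,0.002,-0.002,0.2,0,0,0,0,0.002,-0.002,0.237,0,0,0,0,0.002,-0.002,0.237,0,0,0,0,0.002,-0.002,0.237,-1,0,0,0,0.002,-0.002,0.237,-1,0,0,0,0.002,-0.002,0.237,-1,0,0,0,0.002,-0.002,0.237,-1,0,0,0,0.002,-0.002,0.237,-1,0,0,0,0.002,-0.002,0.237,-1])

```text
t: 16.25
tool_pos: [0.6133, 0.1098, 0.0317]
tcp_rot: [[0.974, 0.227, 0.002], [0.227, -0.974, 0.0], [0.002, 0.0, -1.0]]
ft_force: [-0.3, -0.2, 6.8]
width: 0.0131
finger_force: 43.0
```

```bash
python3 plan.py .6125,.1081,.15,.226 .6245,.2505,.15,.4
```

```text
t 16.25 [0.6133 0.1098 0.0317] th 0.229 j7 -1.77 w 0.0131
.6125,.1081,.15,.226 [ 0.0001 -0.0007  0.0008] [-0.0017  0.0031 -0.2365]
.6245,.2505,.15,.4 [ 0.0002 -0.0007 -0.0546] [ 0.0862 -0.2689 -0.2364]
```

>>> carry_out(increments=[0,0,0,0,0,-0.1,-1,0,0,0,0,0,-0.2,-1,0,0,0,0,0,-0.236,-1,0,0,-0.054,0.086,-0.269,-0.236,-1,0,0,-0.054,0.086,-0.269,-0.236,-1,0,0,-0.054,0.086,-0.269,-0.236,-1,0,0,-0.054,0.086,-0.269,-0.236,-1,0,0,-0.054,0.086,-0.269,-0.236,-1,0,0,-0.054,0.086,-0.269,-0.236,-1,0,0,-0.054,0.086,-0.269,-0.236,-1,0,0,-0.054,0.086,-0.269,-0.236,-1])

```text
t: 17.35
tool_pos: [0.624, 0.2492, 0.1484]
tcp_rot: [[0.922, 0.386, 0.0], [0.386, -0.922, -0.001], [0.0, 0.001, -1.0]]
ft_force: [0.7, 1.1, -1.8]
width: 0.0133
finger_force: 41.9
```

```bash
python3 plan.py .6245,.2505,.035,.4
```

```text
t 17.35 [0.624  0.2492 0.1484] th 0.397 j7 -1.78 w 0.0133
.6245,.2505,.035,.4 [ 0.0002 -0.     -0.0011] [ 0.0018 -0.0022  0.2269]
```

>>> carry_out(increments=[0,0,0,0.002,-0.002,0.08,-1,0,0,0,0.002,-0.002,0.15,-1,0,0,0,0.002,-0.002,0.2,-1,0,0,0,0.002,-0.002,0.22,-1,0,0,0,0.002,-0.002,0.227,-1,0,0,0,0.002,-0.002,0.23,-1,0,0,0,0.002,-0.002,0.231,-1,0,0,0,0.002,-0.002,0.231,-1])

```text
t: 18.15
tool_pos: [0.6251, 0.2515, 0.0348]
tcp_rot: [[0.922, 0.387, 0.002], [0.387, -0.922, 0.0], [0.002, 0.001, -1.0]]
ft_force: [-2.6, -3.2, 6.0]
width: 0.0136
finger_force: 42.9
```

In contact with the card (6 N up), so I release.

>>> carry_out(increments=[0,0,0,0,0,-0.001,-0.4,0,0,0,0,0,-0.001,0,0,0,0,0,0,-0.001,0,0,0,0,0,0,-0.001,0,0,0,0,0,0,-0.05,0,0,0,0,0,0,-0.14,0,0,0,0,0,0,-0.24,0,0,0,0,0,0,-0.24,0,0,0,0,0,0,-0.24,0])

```text
t: 19.05
tool_pos: [0.6249, 0.2521, 0.1542]
tcp_rot: [[0.922, 0.388, 0.003], [0.388, -0.922, 0.001], [0.003, 0.0, -1.0]]
ft_force: [0.3, 0.8, -0.3]
width: 0.043
finger_force: 0.0
```

```bash
python3 plan.py .4582,.259,.15,2.67
```

```text
t 19.05 [0.6249 0.2521 0.1542] th 0.398 j7 -1.79 w 0.043
.4582,.259,.15,2.67 [ 1.100e-03 -4.000e-04 -7.231e-01] [-0.302  -0.142   0.0076]
```

>>> carry_out(increments=[0,0,-0.723,-0.302,-0.142,0.008,0,0,0,-0.723,-0.302,-0.142,0.008,0,0,0,-0.723,-0.302,-0.142,0.008,0,0,0,-0.723,-0.302,-0.142,0.008,0,0,0,-0.723,-0.302,-0.142,0.008,0,0,0,-0.723,-0.302,-0.142,0.008,0,0,0,-0.723,-0.302,-0.142,0.008,0,0,0,-0.723,-0.302,-0.142,0.008,0,0,0,-0.723,-0.302,-0.142,0.008,0,0,0,-0.723,-0.302,-0.142,0.008,0,0,0,-0.723,-0.302,-0.142,0.008,0,0,0,-0.723,-0.302,-0.142,0.008,0])

```text
t: 20.25
tool_pos: [0.4568, 0.2581, 0.1473]
tcp_rot: [[-0.592, 0.806, -0.002], [0.806, 0.592, -0.001], [0.001, -0.002, -1.0]]
ft_force: [0.7, 0.1, 0.2]
width: 0.0429
finger_force: 0.0
```

```bash
python3 plan.py .4582,.259,.15,2.67
```

```text
t 20.25 [0.4568 0.2581 0.1473] th 2.205 j7 -0.14 w 0.0429
.4582,.259,.15,2.67 [-0.0007 -0.0004 -0.1482] [-0.0003  0.0033 -0.0054]
```

>>> carry_out(increments=[0,0,-0.148,0,0.003,0,0,0,0,-0.148,0,0.003,0,0,0,0,-0.148,0,0.003,0,0,0,0,-0.148,0,0.003,0,0,0,0,-0.148,0,0.003,0,0,0,0,-0.148,0,0.003,0,0])

```text
t: 20.85
tool_pos: [0.4585, 0.2594, 0.1483]
tcp_rot: [[-0.886, 0.463, -0.001], [0.463, 0.886, -0.0], [0.001, -0.001, -1.0]]
ft_force: [0.5, -0.5, -0.6]
width: 0.0428
finger_force: 0.0
```

```bash
python3 plan.py .4582,.259,.03,2.67
```

```text
t 20.85 [0.4585 0.2594 0.1483] th 2.66 j7 0.29 w 0.0428
.4582,.259,.03,2.67 [-0.0002 -0.0002 -0.0032] [ 0.     -0.0008  0.2366]
```

>>> carry_out(increments=[0,0,-0.003,0,0,0.08,0,0,0,-0.003,0,0,0.16,0,0,0,-0.003,0,0,0.2,0,0,0,-0.003,0,0,0.237,0,0,0,-0.003,0,0,0.237,0,0,0,-0.003,0,0,0.237,-1,0,0,-0.003,0,0,0.237,-1,0,0,-0.003,0,0,0.237,-1,0,0,-0.003,0,0,0.237,-1,0,0,-0.003,0,0,0.237,-1,0,0,-0.003,0,0,0.237,-1])

```text
t: 21.95
tool_pos: [0.4594, 0.2597, 0.0312]
tcp_rot: [[-0.892, 0.452, 0.002], [0.452, 0.892, 0.0], [-0.001, 0.001, -1.0]]
ft_force: [-0.3, -2.1, 7.3]
width: 0.0132
finger_force: 43.3
```

```bash
python3 plan.py .4582,.259,.15,2.67 .4538,-.104,.15,.586
```

```text
t 21.95 [0.4594 0.2597 0.0312] th 2.672 j7 0.18 w 0.0132
.4582,.259,.15,2.67 [0.0003 0.0004 0.0008] [ 0.0012 -0.0022 -0.2376]
.4538,-.104,.15,.586 [ 6.000e-04 -1.000e-04  6.641e-01] [-0.3192 -0.6537 -0.2378]
```

>>> carry_out(increments=[0,0,0,0,0,-0.1,-1,0,0,0,0,0,-0.2,-1,0,0,0,0,0,-0.238,-1,0,0,0.664,-0.319,-0.654,-0.238,-1,0,0,0.664,-0.319,-0.654,-0.238,-1,0,0,0.664,-0.319,-0.654,-0.238,-1,0,0,0.664,-0.319,-0.654,-0.238,-1,0,0,0.664,-0.319,-0.654,-0.238,-1,0,0,0.664,-0.319,-0.654,-0.238,-1,0,0,0.664,-0.319,-0.654,-0.238,-1,0,0,0.664,-0.319,-0.654,-0.238,-1,0,0,0.664,-0.319,-0.654,-0.238,-1])

```text
t: 23.15
tool_pos: [0.4526, -0.1074, 0.1492]
tcp_rot: [[0.256, 0.967, -0.0], [0.967, -0.256, -0.001], [-0.001, -0.0, -1.0]]
ft_force: [0.3, 0.8, -0.4]
width: 0.0135
finger_force: 42.3
```

```bash
python3 plan.py .4538,-.104,.15,.586
```

```text
t 23.15 [ 0.4526 -0.1074  0.1492] th 1.311 j7 -0.16 w 0.0135
.4538,-.104,.15,.586 [0.000e+00 2.000e-04 2.309e-01] [ 0.0071  0.0005 -0.0016]
```

>>> carry_out(increments=[0,0,0.231,0.002,0,0,-1,0,0,0.231,0.002,0,0,-1,0,0,0.231,0.002,0,0,-1,0,0,0.231,0.002,0,0,-1,0,0,0.231,0.002,0,0,-1,0,0,0.231,0.002,0,0,-1,0,0,0.231,0.002,0,0,-1,0,0,0.231,0.002,0,0,-1])

```text
t: 23.95
tool_pos: [0.4534, -0.1032, 0.1493]
tcp_rot: [[0.825, 0.565, 0.0], [0.565, -0.825, -0.0], [-0.0, 0.0, -1.0]]
ft_force: [0.2, -0.4, -1.0]
width: 0.0135
finger_force: 42.3
```

```bash
python3 plan.py .4538,-.104,.034,.586;  python3 run2.py d card_gem stamp_moon
```

```text
t 23.95 [ 0.4534 -0.1032  0.1493] th 0.6 j7 -0.88 w 0.0135
.4538,-.104,.034,.586 [0.     0.     0.0045] [-0.0003  0.0016  0.2307]
card_gem [ 0.4531 -0.1012  0.0053  0.5775] 2.05 ['top', 'side']
stamp_moon [0.624  0.25   0.0037 0.4588] 0.42 ['top', 'side']
```

View pics/ds.png

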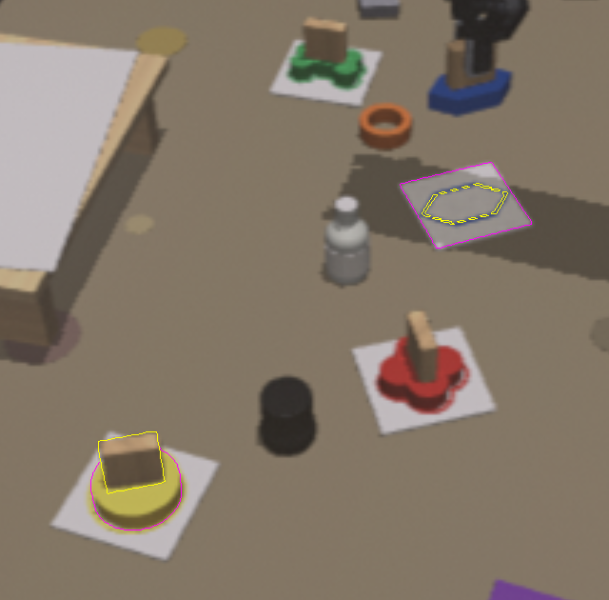

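The moon is centred on its card (crop 137,490), and the gem hangs level in the fingers over its card.

>>> carry_out(increments=[0,0,0.003,0,0.001,0.08,-1,0,0,0.003,0,0.001,0.15,-1,0,0,0.003,0,0.001,0.2,-1,0,0,0.003,0,0.001,0.222,-1,0,0,0.003,0,0.001,0.229,-1,0,0,0.003,0,0.001,0.232,-1,0,0,0.003,0,0.001,0.233,-1,0,0,0.003,0,0.001,0.233,-1])

```text
t: 25.05
tool_pos: [0.4547, -0.1039, 0.0342]
tcp_rot: [[0.832, 0.554, 0.002], [0.554, -0.832, -0.001], [0.001, 0.002, -1.0]]
ft_force: [0.4, 0.4, -0.5]
width: 0.0135
finger_force: 42.3
```

>>> carry_out(increments=[0,0,0,0,0,0.001,-1,0,0,0,0,0,0.001,-0.4,0,0,0,0,0,0.001,0,0,0,0,0,0,0.001,0,0,0,0,0,0,0.001,0,0,0,0,0,0,-0.05,0,0,0,0,0,0,-0.14,0,0,0,0,0,0,-0.24,0,0,0,0,0,0,-0.34,0,0,0,0,0,0,-0.34,0])

```text
t: 26.05
tool_pos: [0.457, -0.1041, 0.2094]
tcp_rot: [[0.832, 0.554, 0.01], [0.555, -0.832, -0.003], [0.006, 0.008, -1.0]]
ft_force: [1.3, -0.3, -0.7]
width: 0.0426
finger_force: 0.0
```

```bash
python3 plan.py .36,-.48,.22,.586
```

```text
t 26.05 [ 0.457  -0.1041  0.2094] th 0.588 j7 -0.86 w 0.0426
.36,-.48,.22,.586 [ 0.0027 -0.002   0.0006] [-0.5782  0.5182 -0.0205]
```

Moving the arm clear so I can check everything.

>>> carry_out(increments=[0,0,0,-0.578,0.518,-0.02,0,0,0,0,-0.578,0.518,-0.02,0,0,0,0,-0.578,0.518,-0.02,0,0,0,0,-0.578,0.518,-0.02,0,0,0,0,-0.578,0.518,-0.02,0,0,0,0,-0.578,0.518,-0.02,0,0,0,0,-0.578,0.518,-0.02,0,0,0,0,-0.578,0.518,-0.02,0,0,0,0,-0.578,0.518,-0.02,0,0,0,0,-0.578,0.518,-0.02,0])

```text
t: 27.05
tool_pos: [0.3564, -0.4797, 0.2119]
tcp_rot: [[0.833, 0.553, -0.0], [0.553, -0.833, 0.001], [0.0, -0.001, -1.0]]
ft_force: [0.6, 0.6, -0.1]
width: 0.0427
finger_force: 0.0
```

```bash
python3 run2.py e stamp_moon stamp_flower stamp_bone stamp_gem; python3 plan.py; python3 - <<'E'
from meas import *
shoot()
for k,h in(('white_bottle',.075),('ink_jar',.045)):
    for c in CAM:
        for d in vision.regions_of(k,c)[:1]:
            v,u=np.nonzero(d['region']);print(k,c,ray(c,np.array([u.mean(),v.mean()]),h/2).round(4))
E
```

```text
stamp_moon [0.624  0.25   0.0041 3.6219] 0.46 ['top', 'side']
stamp_flower [0.4512 0.101  0.0041 2.0468] 0.52 ['top', 'side']
stamp_bone [ 0.6168 -0.2635  0.0056  3.1125] 0.35 ['top', 'side']
stamp_gem [ 0.4566 -0.1034  0.004   3.7405] 0.28 ['top', 'side']
t 27.55 [ 0.357  -0.4792  0.213 ] th 0.588 j7 -0.18 w 0.0426
white_bottle top [ 0.5308 -0.0048]
white_bottle side [0.5326 0.0027]
ink_jar top [0.5343 0.1743]
ink_jar side [0.537  0.1729]
```

View pics/es.png

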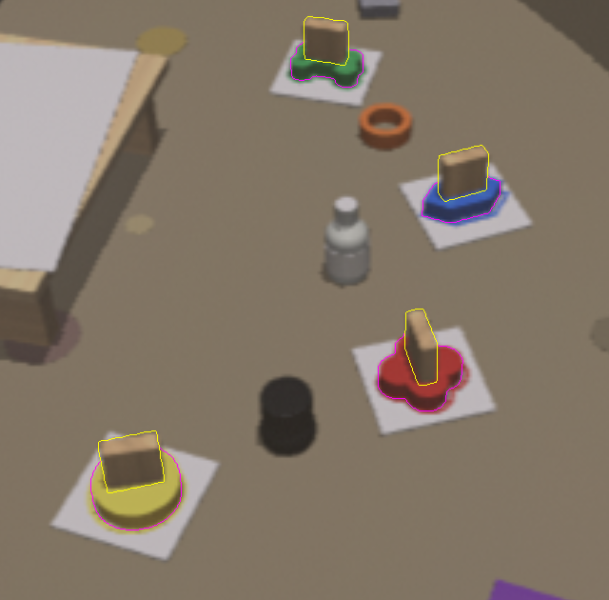

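View pics/et.png

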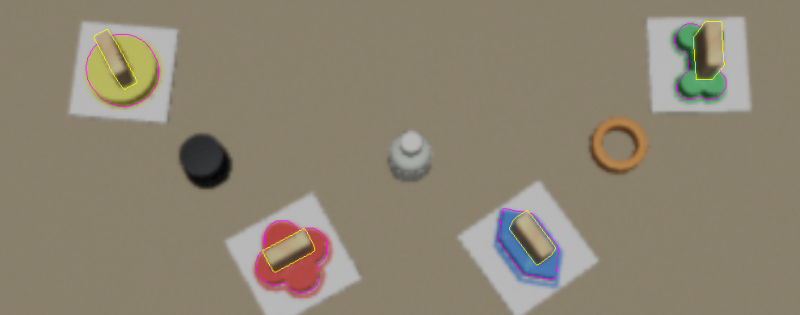

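All four stamps stand upright on their own cards, within about 3 mm and 0.03 rad. The bottle (crop 410,155) and jar (205,160) have not moved.

```bash
python3 -c "
from plant import ticket
print(ticket.job_done())"
```

```text
the job is handed in; nothing more can be done
None
```

I've handed in the job: the last pictures, at about 28 s of the 106 s, show all four stamps upright on their own cards, within about 3 mm and 0.03 rad, with the bottle and jar where they were; the hand-in returned no verdict.

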